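# Refill the coin sorter's tube rack in order of width

### The arm

A 6-joint arm with a two-finger parallel gripper is mounted at the origin on the work surface. World frame = base frame: x ahead of the robot, y to its left, z up, the work surface at z = 0. Lengths are in m, angles in rad, forces in N, time in s.
With the tool pointing down it reaches from about 0.325 to 0.85 m from the base axis. Payload 4.4 kg.
Tool frame: the origin (TCP) lies at the very end of the fingers, on their centre line; the grasp point (between the pads) lies 19 mm behind it; x points along the fingers, y is the direction in which the jaws open and shut, and the axes are right-handed (so a half turn about x gives the same grasp; the last joint's range is limited). The gripper opens to 94 mm and grips with 3 to 60 N. Pads are 16 mm wide; open, the fingers measure 119 mm over their backs; the gripper's body (75 mm by 177 mm) begins 78 mm behind the grasp point.
Start: joints at [-1.466, 0.207, 1.542, -0, 1.393, -0.15], TCP at [0.145, -0.556, 0.205] pointing down, gripper open.
Joint ranges: [-2.73, 2.73], [-0.86, 2.22], [0.23, 2.46], [-1.11, 4.25], [0.08, 2.63], [-2.82, 2.82]. Speed limits (rad/s): [2.79, 2.79, 3.14, 3.14, 3.14, 3.14].

### API

Orientations are given as a unit quaternion [w, x, y, z].
In Python, from bench import bot gives the robot as it stands.
- The arm moves only by the tool servo_tool, never from a script. Its arguments are lists of equal length, an entry for each row: "slide": the shift along the tool's x, y, z in mm, a list of three; "turn": the turn about the tool's x in degrees; "fingers": the finger opening in mm, from 0 to 94. In form: {"slide": [[tx, ty, tz], ...], "turn": [turn, ...], "fingers": [fingers, ...]}. A call has exactly 5 rows; each row is the pose to reach, as a shift and turn from the pose commanded when the call began, along the tool's axes at that moment; what a row does not reach only later rows make up. A row lasts 1/12 s, in which the tool goes at most 41.7 mm and 7.16 degrees, less where a joint would pass 70% of its speed; a pose out of reach is approached as far as the arm can. A call with a gripper value outside its range is refused whole. The fingers move at their own pace and stop on an object; the grip force is fixed at half the most. Time passes only in rows, so rows that repeat a pose let the fingers close, or fill a call up. It gives the time, the measured TCP pose, the force and the opening at its end, in the units of the state.
- bot.read_state(): the state, without advancing time (a new reading comes with each control period).
- bot.capture(name): name is "scene" or "top" or "wrist"; returns a dict with "pixels" (480x640x3 uint8, blue, green, red), "depth" (480x640 float32, m along the optical axis (not along the pixel's ray), 0 where there is no reading), "intrinsics" (3x3 intrinsics, pixels), "D" ([k1, k2, p1, p2, k3] as OpenCV has them; the pictures are not rectified), "cam_to_world" (4x4, takes a point from camera to world coordinates); the wrist camera has in their place "hand_eye" (4x4, takes a point from camera to tool coordinates, whose origin is the TCP and whose axes are the tool frame's). Camera axes: x right, y down, z forward; pixel columns grow to the right and rows downward; lengths in m; the calibration is good to about 2 mm. A picture is of the moment at which its call begins: read the wrist's pose just before it.
- bot.hand_in(): hands the job in, once; it reports no verdict.
Trained networks look in a picture, given as the dict that the camera call returned (one of the last four; its "shot" number tells which), for a name from the list of things; names that differ only in an ending like _2 or _b are one class to them, and where a whole thing is asked for, a point or a joint stands for the part that bears it (a point fixed in the world has none). Each returns a list of dicts, best first, with "confidence" (0 to 1); they miss things now and then, are a little off and sometimes report something else, mostly with a low value. They report only what shows in the picture. A call takes as long as a camera call.
- bot.silhouettes(picture, query): "mask" (480x640 bool, what is visible of it) and "rect" ([left, top, right, bottom] in pixels, round what is visible of it).
The state is a dict: "t": time; "qpos": joint angles; "joint_vel": joint speeds; "tau": joint torques, N m; "eef_pos": TCP position; "tcp_rot": TCP orientation; "ft_force": force on the tool from outside, world axes, zero at the start; "wrist_torque": the same for the moment, N m; "gripper_width": opening from 0.0 (shut) to 1.0 (fully open).
Only numpy, scipy, OpenCV 4.12 (cv2) and the standard library are available. Lean on these libraries where they do the work, as an engineer would, in place of code of your own. Each camera call takes 0.05 s, during which the arm holds its last target.

### The job

Put the four coin tubes back into the coin sorter's tube rack, one upright in each seat, in order of width: the narrowest in the seat next to the handle, then each wider one in turn, the widest at the far end. The tubes are open and hold coins, so keep them upright and set each one down rather than letting it fall, then let go of it.

Things in the scene. Friction and masses are not known exactly. Their poses are not given: they have to be found in the camera images.
- tube_22: The narrowest and shortest of four coin tubes: an upright round clear plastic barrel, 22 mm in outer diameter, open at the top and part-filled with steel coins, on a grey round foot 44 mm in diameter and 8 mm high (the same foot on all four tubes, the barrel and the height differ). 60 mm tall in all, 0.1 to 0.55 kg, standing loose on the bench. Origin: centre of the underside of the foot; z up the tube. Grip the barrel across its diameter, e.g. 18 mm below the rim.
- tube_28: The second narrowest of four coin tubes: an upright round clear plastic barrel, 28 mm in outer diameter, open at the top and part-filled with steel coins, on a grey round foot 44 mm in diameter and 8 mm high (the same foot on all four tubes, the barrel and the height differ). 76 mm tall in all, 0.1 to 0.55 kg, standing loose on the bench. Origin: centre of the underside of the foot; z up the tube. Grip the barrel across its diameter, e.g. 18 mm below the rim.
- tube_35: The second widest of four coin tubes: an upright round clear plastic barrel, 35 mm in outer diameter, open at the top and part-filled with steel coins, on a grey round foot 44 mm in diameter and 8 mm high (the same foot on all four tubes, the barrel and the height differ). 92 mm tall in all, 0.1 to 0.55 kg, standing loose on the bench. Origin: centre of the underside of the foot; z up the tube. Grip the barrel across its diameter, e.g. 18 mm below the rim.
- tube_42: The widest and tallest of four coin tubes: an upright round clear plastic barrel, 42 mm in outer diameter, open at the top and part-filled with steel coins, on a grey round foot 44 mm in diameter and 8 mm high (the same foot on all four tubes, the barrel and the height differ). 108 mm tall in all, 0.1 to 0.55 kg, standing loose on the bench. Origin: centre of the underside of the foot; z up the tube. Grip the barrel across its diameter, e.g. 18 mm below the rim.
- seat_a: One of the four identical grey plastic seats of the tube rack: a shallow square open-topped cup, 70 x 70 mm outside, 62 x 62 mm inside, walls 4 mm thick and 16 mm high, inner floor 4 mm above the origin. The four are fixed in a straight row along the rack, 72 mm from centre to centre; which of seat_a to seat_d stands where in the row changes from start to start. Origin: centre of its underside, 6 mm above the bench; x across the rack, y along the row.
- seat_b: One of the four identical grey plastic seats of the tube rack: a shallow square open-topped cup, 70 x 70 mm outside, 62 x 62 mm inside, walls 4 mm thick and 16 mm high, inner floor 4 mm above the origin. The four are fixed in a straight row along the rack, 72 mm from centre to centre; which of seat_a to seat_d stands where in the row changes from start to start. Origin: centre of its underside, 6 mm above the bench; x across the rack, y along the row.
- seat_c: One of the four identical grey plastic seats of the tube rack: a shallow square open-topped cup, 70 x 70 mm outside, 62 x 62 mm inside, walls 4 mm thick and 16 mm high, inner floor 4 mm above the origin. The four are fixed in a straight row along the rack, 72 mm from centre to centre; which of seat_a to seat_d stands where in the row changes from start to start. Origin: centre of its underside, 6 mm above the bench; x across the rack, y along the row.
- seat_d: One of the four identical grey plastic seats of the tube rack: a shallow square open-topped cup, 70 x 70 mm outside, 62 x 62 mm inside, walls 4 mm thick and 16 mm high, inner floor 4 mm above the origin. The four are fixed in a straight row along the rack, 72 mm from centre to centre; which of seat_a to seat_d stands where in the row changes from start to start. Origin: centre of its underside, 6 mm above the bench; x across the rack, y along the row.
- handle: The rack's carrying handle: a bow of 8 mm round steel rod across one end of the rack, 64 mm wide and 40 mm high, fixed, 51 mm from the centre of the nearest seat. It marks the handle end; which end of the rack that is changes from start to start. (The other end has only a small flat dark catch, 12 mm high.) Origin: on the rack's base plate, at the middle of the bow.
- rack: The coin sorter's tube rack, lifted out and lying on the bench, fixed: an aluminium base plate 86 x 348 mm, 6 mm thick, with a 12 mm high lip along each long side, carrying the four seats and the handle. A tube standing in a seat has its foot 10 mm above the bench. Origin: centre of its underside, on the bench; y along the row of seats (their centres are at y = -108, -36, 36 and 108 mm), x across it.

How it is judged:
At the end, for the whole second after the job is handed in: From the handle end, the 22, 28, 35 and 42 mm tubes stand in seats one to four: within 13 mm of the seat's centre along and across the row (all that its walls allow), foot on the seat's floor (under 15 mm above the bench), within 0.1 rad of upright, released, at rest (x of tube_22 in the frame of rack between -0.013 and 0.013 m and height (world z) of each of tube_22, tube_28, tube_35, tube_42 below 0.015 m and angle between each of tube_22, tube_28, tube_35, tube_42's own z axis and vertical below 0.1 rad and linear speed of each of tube_22, tube_28, tube_35, tube_42 below 0.02 m/s and angular speed of each of tube_22, tube_28, tube_35, tube_42 below 0.2 rad/s and x of tube_28 in the frame of rack between -0.013 and 0.013 m and x of tube_35 in the frame of rack between -0.013 and 0.013 m and x of tube_42 in the frame of rack between -0.013 and 0.013 m and ((y of handle in the frame of rack below 0 m and y of tube_22 in the frame of rack between -0.121 and -0.095 m and y of tube_28 in the frame of rack between -0.049 and -0.023 m and y of tube_35 in the frame of rack between 0.023 and 0.049 m and y of tube_42 in the frame of rack between 0.095 and 0.121 m) or (y of handle in the frame of rack above 0 m and y of tube_22 in the frame of rack between 0.095 and 0.121 m and y of tube_28 in the frame of rack between 0.023 and 0.049 m and y of tube_35 in the frame of rack between -0.049 and -0.023 m and y of tube_42 in the frame of rack between -0.121 and -0.095 m))); the robot touches nothing.
It fails at once if a coin tube is tipped over (more than 40 degrees), spilling its coins (angle between any of tube_22, tube_28, tube_35, tube_42's own z axis and vertical above 0.7 rad).
It fails at once if a coin tube is let fall: let go in mid-air, its foot over 25 mm above the bench, and falling at over 0.5 m/s ((contact force between each of the fingers, anything else and tube_22 below 0.01 N and height (world z) of tube_22 above 0.025 m and linear speed of tube_22 above 0.5 m/s) or (contact force between each of the fingers, anything else and tube_28 below 0.01 N and height (world z) of tube_28 above 0.025 m and linear speed of tube_28 above 0.5 m/s) or (contact force between each of the fingers, anything else and tube_35 below 0.01 N and height (world z) of tube_35 above 0.025 m and linear speed of tube_35 above 0.5 m/s) or (contact force between each of the fingers, anything else and tube_42 below 0.01 N and height (world z) of tube_42 above 0.025 m and linear speed of tube_42 above 0.5 m/s)).
It also fails if it takes over 96 s, if anything falls off the work surface, if the arm or the gripper's body presses on something with over 40 N, if the wrist force passes 120 N, or if a joint passes its speed limit or range.

## Working session

There is one attempt and no reset: what is moved stays moved. The work goes in short steps, Python scripts to look and compute and a tool call to move; the robot and the scene stay as the last step left them, time stands still between calls to the robot, and variables do not carry over. Pictures are saved under pics/ and viewed, and the job is handed in when it is done.

Besides the shell and the picture viewer there is one more tool, called as name(argument=value, ...), one argument or row to a line, values as JSON. servo_tool: Moves the arm, as the interface text tells. Its arguments: {"type":"object","properties":{"slide":{"type":"array","items":{"type":"array","items":{"type":"number"}}},"turn":{"type":"array","items":{"type":"number"}},"fingers":{"type":"array","items":{"type":"number"}}},"required":["slide","turn","fingers"]}

```bash
ls; mkdir -p pics; cat > h.py <<'E'
import numpy as np, cv2
from bench import bot
from scipy.spatial.transform import Rotation as R
def tool():
    s=bot.read_state(); q=s['tcp_rot']; T=np.eye(4)
    T[:3,:3]=R.from_quat([q[1],q[2],q[3],q[0]]).as_matrix(); T[:3,3]=s['eef_pos']; return s,T
def cloud(p,T):
    d=p['depth']; v,u=np.indices(d.shape)
    n=cv2.undistortPoints(np.stack([u.ravel(),v.ravel()],1).astype(np.float64)[:,None],p['intrinsics'],p['D'])[:,0]
    z=d.ravel().astype(float); P=np.c_[n*z[:,None],z]
    W=P@T[:3,:3].T+T[:3,3]; W[z==0]=np.nan
    return W.reshape(480,640,3)
E
python3 - <<'E'
from h import *
s,T=tool(); print(s); print(T.round(4))
for n in ('scene','top'):
    p=bot.capture(n); cv2.imwrite(f'pics/{n}0.png',p['pixels'])
    print(n,p['cam_to_world'].round(3).tolist(),p['intrinsics'].tolist())
    W=cloud(p,p['cam_to_world']); np.save(f'{n}0.npy',W)
    for q in ['tube_22','tube_28','tube_35','tube_42','seat_a','handle','rack']:
        for r in bot.silhouettes(p,q):
            w=W[r['mask']]; w=w[~np.isnan(w[:,0])]
            if len(w)==0: print(q,r['confidence'],'nodepth');continue
            print(q,round(r['confidence'],2),[round(float(x)) for x in r['rect']],np.median(w,0).round(3),w[:,2].max().round(3))
E
```

```text
pics
{'t': 0.0, 'qpos': array([-1.46650841e+00,  2.07430292e-01,  1.54294125e+00, -1.20886569e-05,
        1.39350317e+00, -1.50479937e-01]), 'joint_vel': array([ 6.20065810e-04,  3.34443494e-04, -2.26344831e-04,  9.24470251e-04,
        1.35522251e-05,  1.03113568e-03]), 'tau': array([-1.56289643e-03, -3.70888352e+01, -2.81413311e+01,  6.95626438e-02,
        3.62822099e-02, -1.62139936e-04]), 'eef_pos': array([ 0.14482298, -0.55562706,  0.20429101]), 'tcp_rot': array([ 0.08902462,  0.70139142,  0.09063805, -0.70136256]), 'ft_force': array([0.33143435, 0.31373997, 0.18619442]), 'wrist_torque': array([ 0.06605475, -0.0079708 ,  0.04348985]), 'gripper_width': 0.998345592505662}
[[-2.000e-04  2.520e-01 -9.677e-01  1.448e-01]
 [ 2.300e-03 -9.677e-01 -2.520e-01 -5.556e-01]
 [-1.000e+00 -2.300e-03 -3.000e-04  2.043e-01]
 [ 0.000e+00  0.000e+00  0.000e+00  1.000e+00]]
scene [[0.509, 0.556, -0.657, 1.113], [0.861, -0.332, 0.386, -0.334], [-0.004, -0.762, -0.647, 0.592], [0.0, 0.0, 0.0, 1.0]] [[462.2762593948637, 0.0, 321.42628748995446], [0.0, 462.2762593948637, 240.19233803395278], [0.0, 0
[... 2639 characters left out ...]
 174, 237] [0.565 0.331 0.041] 0.08
tube_42 0.78 [468, 266, 491, 288] [ 0.446 -0.293  0.009] 0.063
tube_42 0.56 [462, 188, 493, 215] [ 0.593 -0.295  0.071] 0.095
tube_42 0.56 [151, 273, 191, 298] [0.438 0.296 0.105] 0.113
tube_42 0.49 [224, 171, 395, 242] [0.587 0.029 0.007] 0.038
seat_a 0.91 [240, 196, 284, 237] [0.582 0.138 0.01 ] 0.028
seat_a 0.77 [275, 188, 315, 229] [0.597 0.068 0.01 ] 0.026
seat_a 0.63 [342, 176, 386, 214] [ 0.623 -0.075  0.01 ] 0.025
seat_a 0.62 [310, 183, 348, 220] [ 0.609 -0.004  0.01 ] 0.026
handle 0.52 [229, 206, 243, 238] [0.571 0.186 0.042] 0.049
handle 0.33 [342, 173, 385, 215] [ 0.624 -0.076  0.01 ] 0.025
rack 0.8 [227, 169, 399, 242] [0.578 0.024 0.006] 0.047
```

View images.

View pics/top0.png

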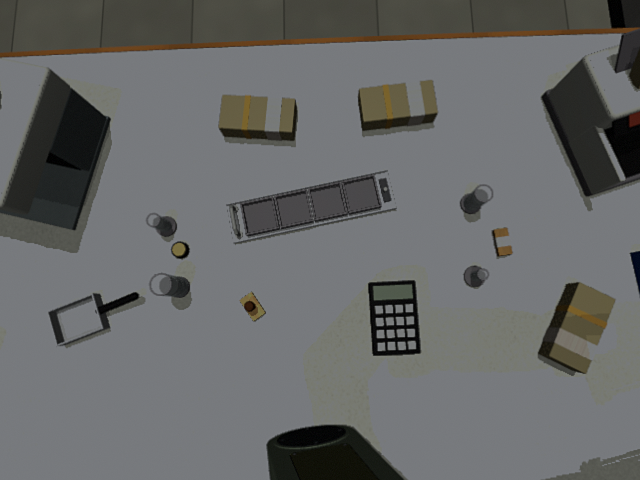

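View pics/scene0.png

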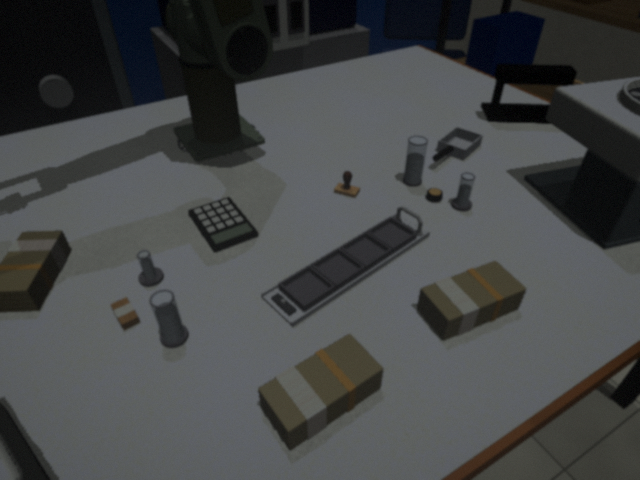

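```bash
python3 - <<'E'
import numpy as np
from scipy.optimize import least_squares
for n in ('top','scene'):
    W=np.load(n+'0.npy').reshape(-1,3); W=W[~np.isnan(W[:,0])]
    print(n)
    for name,c,rad,h in [('22',(.452,-.297),11,60),('28',(.57,.33),14,76),('35',(.603,-.3),17.5,92),('42',(.445,.296),21,108)]:
        m=np.hypot(W[:,0]-c[0],W[:,1]-c[1])<.045
        w=W[m]
        def fit(w,r):
            # silhouettes surface points fit circle radius r
            f=lambda p:np.hypot(w[:,0]-p[0],w[:,1]-p[1])-r
            s=least_squares(f,c,loss='soft_l1',f_scale=.002);return s.x.round(4),len(w),round(float(np.median(abs(s.fun))),4)
        b=w[(w[:,2]>.015)&(w[:,2]<h/1000-.006)]
        t=w[w[:,2]>h/1000-.006]
        print(name,'barrel',fit(b,rad/1000) if len(b)>5 else len(b),'rim',fit(t,rad/1000-.001) if len(t)>5 else len(t), t.mean(0).round(4))
    # rack walls tops z~.022
    m=(abs(W[:,2]-.0225)<.004)&(abs(W[:,1]-.03)<.2)&(W[:,0]>.5)&(W[:,0]<.72)
    w=W[m][:,:2]
    import cv2
    print(cv2.minAreaRect(w.astype(np.float32)*1000), len(w), W[m][:,2].mean())
    m=(W[:,2]>.035)&(W[:,2]<.055)&(abs(W[:,1]-.18)<.04)&(W[:,0]>.5)&(W[:,0]<.66)
    print('handle',W[m].mean(0),W[m].min(0),W[m].max(0))
E
```

```text
top
22 barrel (array([ 0.4469, -0.2996]), 67, 0.0003) rim (array([ 0.4469, -0.2985]), 102, 0.0023) [ 0.4466 -0.2982  0.0589]
28 barrel (array([0.5687, 0.3392]), 157, 0.0004) rim (array([0.5683, 0.3386]), 173, 0.0026) [0.5683 0.3381 0.0756]
35 barrel (array([ 0.5985, -0.3032]), 228, 0.0004) rim (array([ 0.5986, -0.3026]), 264, 0.0039) [ 0.5981 -0.302   0.0911]
42 barrel (array([0.44  , 0.3078]), 324, 0.0003) rim (array([0.4399, 0.3073]), 426, 0.0047) [0.4398 0.307  0.1077]
((602.5748901367188, 29.846435546875), (70.88099670410156, 322.4399108886719), 10.711272239685059) 1007 0.021412176957338023
handle [0.57134537 0.18677365 0.04363639] [0.54338194 0.17876532 0.03508315] [0.60361738 0.19579427 0.04880388]
scene
22 barrel (array([ 0.4459, -0.2997]), 233, 0.0006) rim (array([ 0.4468, -0.3001]), 118, 0.0015) [ 0.4481 -0.3     0.0587]
28 barrel (array([0.5675, 0.3384]), 316, 0.0007) rim (array([0.5681, 0.3376]), 114, 0.0016) [0.5697 0.336  0.0749]
35 barrel (array([ 0.5971, -0.303 ]), 762, 0.0005) rim (array([ 0.5981, -0.3034]), 398, 0.003) [ 0.5998 -0.3037  0.0909]
42 barrel (array([0.4388, 0.3069]), 653, 0.0008) rim (array([0.4389, 0.3062]), 186, 0.003) [0.4419 0.3038 0.107 ]
((601.92822265625, 32.23503112792969), (72.81379699707031, 320.06536865234375), 10.555218696594238) 1271 0.02096789432681979
handle [0.5758445  0.18588988 0.04229806] [0.54382056 0.17789701 0.03540045] [0.60239335 0.19479148 0.04760478]
```

Both pictures show the handle at the left end of the rack in the top view (about px 236,220), so it is the +y end. The tubes stand at about px (163,222), (170,285), (476,198) and (476,275). The heights I measured identify them as tube_28, tube_42, tube_35 and tube_22, in that order. The two cameras' circle fits agree to about 1 mm. Next I refine the rack pose.

```bash
cat >> h.py <<'E'
def plan(x,y,z,jaw=None):
    s,T=tool(); d=T[:3,:3].T@(np.array([x,y,z])-T[:3,3])*1000
    a=np.degrees(np.arctan2(T[1,1],T[0,1]))
    print('pos',T[:3,3].round(4),'jaw',round(a,2),'slide',d.round(1),'turn',None if jaw is None else round(a-jaw,1),'t',round(s['t'],2),'w',s['gripper_width']*94)
E
python3 - <<'E'
import numpy as np
from scipy.optimize import minimize
for n in ('top','scene'):
    W=np.load(n+'0.npy').reshape(-1,3); W=W[~np.isnan(W[:,0])]
    m=(W[:,2]>.004)&(W[:,2]<.026)&(W[:,0]>.5)&(W[:,0]<.7)&(abs(W[:,1]-.03)<.2)
    w=W[m]; top=w[w[:,2]>.0195][:,:2]; fl=w[(w[:,2]>.0075)&(w[:,2]<.0125)][:,:2]
    def cost(p):
        c,s=np.cos(p[2]),np.sin(p[2])
        def loc(q): q=q-p[:2]; return np.c_[c*q[:,0]+s*q[:,1],-s*q[:,0]+c*q[:,1]]
        def d(q):  # distance outside floor squares
            l=loc(q); k=np.clip(np.round((l[:,1]+.108)/.072),0,3)*.072-.108
            return np.maximum(abs(l[:,0]),abs(l[:,1]-k))-.031
        a=np.clip(abs(d(top)-.002)-.002,0,.006); b=np.clip(d(fl),0,.006)
        return (a**2).sum()/len(a)+(b**2).sum()/len(b)
    best=min((minimize(cost,[.602+dx,.031+dy,np.radians(10.6)],method='Nelder-Mead',options=dict(initial_simplex=np.array([[.602+dx,.031+dy,.185],[.606+dx,.031+dy,.185],[.602+dx,.036+dy,.185],[.602+dx,.031+dy,.2]]))) for dx in(-.003,0,.003) for dy in (-.004,0,.004)),key=lambda r:r.fun)
    p=best.x; u=np.array([-np.sin(p[2]),np.cos(p[2])])
    print(n,p[:2].round(4),np.degrees(p[2]).round(2),best.fun**.5,[(p[:2]+k*u).round(4).tolist() for k in(.108,.036,-.036,-.108,.159)])
E
python3 -c "
from h import *
plan(.447,-.2995,.15,10.65)"
```

```text
top [0.6015 0.0311] 10.69 0.002797051410562352 [[0.5815, 0.1372], [0.5948, 0.0665], [0.6082, -0.0043], [0.6215, -0.075], [0.572, 0.1873]]
scene [0.6031 0.0306] 10.63 0.0030139347516111867 [[0.5832, 0.1368], [0.5965, 0.066], [0.6097, -0.0047], [0.623, -0.0755], [0.5738, 0.1869]]
pos [ 0.1449 -0.5564  0.2055] jaw -75.4 slide [  55.5 -172.5 -357.1] turn -86.0 t 0.8 w 93.80737205337245
```

servo_tool(
  slide=[
    [0,-12,-25],
    [0,-24,-50],
    [0,-36,-75],
    [0,-48,-100],
    [0,-58,-120],
  ],
  turn=[-6,-12,-18,-24,-29],
  fingers=[60,60,60,60,60],
)

```text
t: 1.22
eef_pos: [0.2476, -0.4688, 0.2055]
tcp_rot: [0.264, 0.656, 0.264, -0.656]
ft_force: [0.7, -0.7, 0.6]
gripper_width: 0.679
```

```bash
python3 -c "
from h import *
plan(.447,-.2995,.15,10.65)"
```

```text
pos [ 0.2476 -0.4688  0.2055] jaw -46.1 slide [  55.6   16.3 -261. ] turn -56.7 t 1.22 w 63.838109013881855
```

servo_tool(
  slide=[
    [0,2,-26],
    [0,4,-52],
    [0,6,-78],
    [0,8,-104],
    [0,8,-130],
  ],
  turn=[-6,-12,-18,-24,-29],
  fingers=[50,50,50,50,50],
)

```text
t: 1.63
eef_pos: [0.3471, -0.3855, 0.2057]
tcp_rot: [0.42, 0.569, 0.42, -0.569]
ft_force: [-0.1, -0.3, 0.0]
gripper_width: 0.53
```

```bash
python3 -c "
from h import *
plan(.447,-.2995,.13,10.65)"
```

```text
pos [ 0.3471 -0.3855  0.2057] jaw -17.12 slide [  75.7   70.1 -111.6] turn -27.8 t 1.63 w 49.81108561939921
```

servo_tool(
  slide=[
    [0,14,-24],
    [0,28,-48],
    [20,43,-72],
    [45,57,-95],
    [70,70,-112],
  ],
  turn=[-6,-12,-18,-24,-27.8],
  fingers=[50,50,50,50,50],
)

```text
t: 2.05
eef_pos: [0.4483, -0.2992, 0.1358]
tcp_rot: [0.546, 0.451, 0.543, -0.451]
ft_force: [0.5, -0.4, 0.0]
gripper_width: 0.533
```

```bash
python3 - <<'E'
from h import *
plan(.447,-.2995,.023,10.65)
s,T=tool(); p=bot.capture('wrist'); cv2.imwrite('pics/w1.png',p['pixels'])
W=cloud(p,T@p['hand_eye'])
print((T@p['hand_eye']).round(3))
w=W.reshape(-1,3); w=w[~np.isnan(w[:,0])]
m=(np.hypot(w[:,0]-.447,w[:,1]+.2995)<.03)&(abs(w[:,2]-.058)<.007)
print(m.sum(), w[m].mean(0) if m.sum() else '', w[m].min(0) if m.sum() else '',w[m].max(0) if m.sum() else '')
E
```

```text
pos [ 0.4483 -0.2992  0.1358] jaw 10.72 slide [112.8  -1.5  -0.2] turn 0.1 t 2.05 w 50.077010636609366
[[ 0.983  0.18   0.047  0.435]
 [ 0.186 -0.954 -0.237 -0.231]
 [ 0.002  0.241 -0.97   0.314]
 [ 0.     0.     0.     1.   ]]
994 [ 0.44586709 -0.2978138   0.05906897] [ 0.43478821 -0.30986725  0.05121025] [ 0.45705183 -0.28743963  0.06133312]
```

View pics/w1.png

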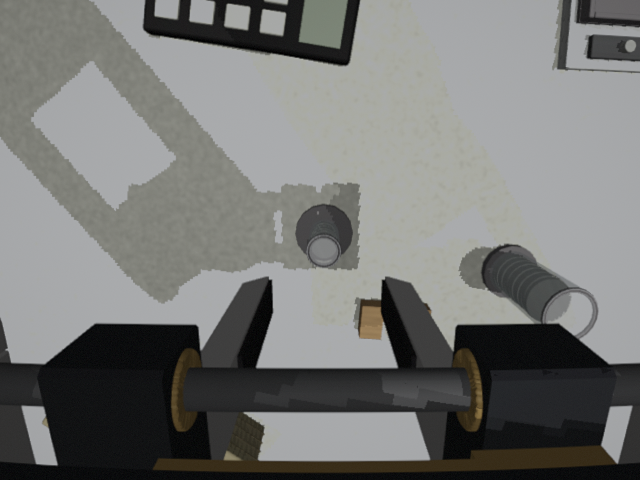

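The wrist view shows tube_22 at px (324,250), between the fingers, and its position agrees with the fits to about 1 mm. I descend and grip it.

servo_tool(
  slide=[
    [30,-2,0],
    [60,-2,0],
    [85,-2,0],
    [103,-2,0],
    [112,-2,0],
  ],
  turn=[0,0,0,0,0],
  fingers=[50,50,50,50,50],
)

```text
t: 2.52
eef_pos: [0.4426, -0.2993, 0.0208]
tcp_rot: [0.541, 0.453, 0.545, -0.453]
ft_force: [-0.2, -0.1, -0.5]
gripper_width: 0.534
```

servo_tool(
  slide=[
    [0,0,0],
    [0,0,0],
    [0,0,0],
    [0,0,0],
    [0,0,0],
  ],
  turn=[0,0,0,0,0],
  fingers=[35,20,10,10,10],
)

```text
t: 2.93
eef_pos: [0.4456, -0.3017, 0.0251]
tcp_rot: [0.544, 0.453, 0.542, -0.453]
ft_force: [0.0, 0.3, 3.0]
gripper_width: 0.23
```

servo_tool(
  slide=[
    [0,0,0],
    [0,0,0],
    [0,0,0],
    [0,0,0],
    [-2,0,0],
  ],
  turn=[0,0,0,0,0],
  fingers=[5,5,5,5,5],
)

```text
t: 3.35
eef_pos: [0.4446, -0.3009, 0.0259]
tcp_rot: [0.544, 0.453, 0.543, -0.453]
ft_force: [-0.3, 0.1, -0.9]
gripper_width: 0.232
```

```bash
python3 -c "
from h import *
plan(.582,.137,.12,10.65)"
```

```text
pos [ 0.4446 -0.3009  0.0259] jaw 10.4 slide [ -94.3  214.2 -405.8] turn -0.2 t 3.35 w 21.786645242454657
```

servo_tool(
  slide=[
    [-10,0,0],
    [-30,0,0],
    [-55,0,0],
    [-80,0,0],
    [-95,0,0],
  ],
  turn=[0,0,0,0,0],
  fingers=[5,5,5,5,5],
)

```text
t: 3.77
eef_pos: [0.445, -0.3012, 0.1232]
tcp_rot: [0.544, 0.453, 0.542, -0.453]
ft_force: [0.1, -0.4, -0.7]
gripper_width: 0.227
```

servo_tool(
  slide=[
    [0,8,-15],
    [0,25,-45],
    [0,43,-80],
    [0,62,-117],
    [0,80,-153],
  ],
  turn=[0,0,0,0,0],
  fingers=[5,5,5,5,5],
)

```text
t: 4.18
eef_pos: [0.4952, -0.134, 0.1207]
tcp_rot: [0.543, 0.453, 0.543, -0.453]
ft_force: [0.5, -0.8, -1.4]
gripper_width: 0.23
```

servo_tool(
  slide=[
    [0,19,-36],
    [0,38,-72],
    [0,57,-108],
    [0,76,-140],
    [0,90,-165],
  ],
  turn=[0,0,0,0,0],
  fingers=[5,5,5,5,5],
)

```text
t: 4.6
eef_pos: [0.5541, 0.0459, 0.1206]
tcp_rot: [0.543, 0.452, 0.544, -0.452]
ft_force: [0.0, -1.2, -0.3]
gripper_width: 0.229
```

```bash
python3 -c "
from h import *
plan(.582,.137,.12,10.65)"
```

```text
pos [0.5541 0.0459 0.1206] jaw 10.5 slide [  0.7  44.  -84.5] turn -0.2 t 4.6 w 21.523088919162223
```

servo_tool(
  slide=[
    [0,14,-27],
    [0,27,-52],
    [0,37,-72],
    [0,43,-81],
    [0,44,-85],
  ],
  turn=[0,0,0,0,0],
  fingers=[5,5,5,5,5],
)

```text
t: 5.02
eef_pos: [0.5822, 0.1358, 0.1204]
tcp_rot: [0.544, 0.452, 0.544, -0.452]
ft_force: [-0.3, 0.0, -1.3]
gripper_width: 0.233
```

```bash
python3 - <<'E'
from h import *
p=bot.capture('wrist'); cv2.imwrite('pics/w2.png',p['pixels'])
plan(.582,.137,.035,10.65)
plan(.582,.137,.035,10.65)
E
```

```text
pos [0.5819 0.1354 0.1203] jaw 10.49 slide [85.3  0.5 -1.6] turn -0.2 t 5.07 w 21.338667365702204
pos [0.5819 0.1354 0.1203] jaw 10.49 slide [85.3  0.5 -1.6] turn -0.2 t 5.07 w 21.338667365702204
```

View pics/w2.png

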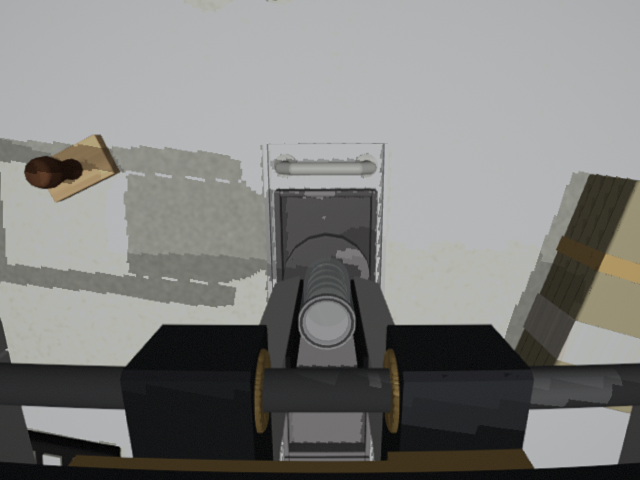

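Tube_22 is held upright at px (327,320) over the seat next to the handle. I lower it now.

servo_tool(
  slide=[
    [20,0,-1],
    [42,0,-1],
    [62,0,-1],
    [75,0,-1],
    [81,0,-1],
  ],
  turn=[0,0,0,0,0],
  fingers=[5,5,5,5,5],
)

```text
t: 5.48
eef_pos: [0.5797, 0.1338, 0.037]
tcp_rot: [0.542, 0.452, 0.544, -0.454]
ft_force: [-0.3, -0.7, -1.1]
gripper_width: 0.228
```

servo_tool(
  slide=[
    [1,0,0],
    [2,0,0],
    [3,0,0],
    [4,0,0],
    [4,0,0],
  ],
  turn=[0,0,0,0,0],
  fingers=[5,5,5,5,5],
)

```text
t: 5.9
eef_pos: [0.5828, 0.1354, 0.0364]
tcp_rot: [0.544, 0.453, 0.543, -0.452]
ft_force: [-0.9, -0.8, -1.1]
gripper_width: 0.229
```

servo_tool(
  slide=[
    [1,0,0],
    [1,0,0],
    [2,0,0],
    [2,0,0],
    [2,0,0],
  ],
  turn=[0,0,0,0,0],
  fingers=[5,5,5,5,5],
)

```text
t: 6.32
eef_pos: [0.5827, 0.1356, 0.0351]
tcp_rot: [0.544, 0.453, 0.543, -0.452]
ft_force: [-2.0, -0.0, 6.9]
gripper_width: 0.231
```

servo_tool(
  slide=[
    [0,0,0],
    [0,0,0],
    [0,0,0],
    [0,0,0],
    [0,0,0],
  ],
  turn=[0,0,0,0,0],
  fingers=[28,36,44,50,50],
)

```text
t: 6.73
eef_pos: [0.5818, 0.1353, 0.0331]
tcp_rot: [0.543, 0.452, 0.543, -0.453]
ft_force: [-0.1, 0.4, 0.4]
gripper_width: 0.522
```

servo_tool(
  slide=[
    [-15,0,0],
    [-50,0,0],
    [-90,0,0],
    [-120,0,0],
    [-120,0,0],
  ],
  turn=[0,0,0,0,0],
  fingers=[50,50,50,50,50],
)

```text
t: 7.15
eef_pos: [0.5874, 0.1359, 0.1618]
tcp_rot: [0.547, 0.456, 0.54, -0.449]
ft_force: [1.1, -0.4, 0.6]
gripper_width: 0.537
```

```bash
python3 -c "
from h import *
plan(.568,.3385,.155,10.65)"
```

```text
pos [0.5874 0.1359 0.1618] jaw 10.4 slide [   6.8   17.3 -202.8] turn -0.2 t 7.15 w 50.51219896701807
```

servo_tool(
  slide=[
    [0,3,-25],
    [0,7,-60],
    [0,11,-98],
    [0,16,-135],
    [0,20,-165],
  ],
  turn=[0,0,0,0,0],
  fingers=[58,58,58,58,58],
)

```text
t: 7.57
eef_pos: [0.5709, 0.3034, 0.1524]
tcp_rot: [0.543, 0.452, 0.544, -0.453]
ft_force: [-0.6, 0.6, -0.2]
gripper_width: 0.617
```

servo_tool(
  slide=[
    [0,2,-20],
    [0,3,-33],
    [0,4,-37],
    [0,4,-37],
    [0,4,-37],
  ],
  turn=[0,0,0,0,0],
  fingers=[58,58,58,58,58],
)

```text
t: 7.98
eef_pos: [0.5692, 0.3373, 0.1529]
tcp_rot: [0.543, 0.452, 0.543, -0.453]
ft_force: [0.4, -0.5, -0.6]
gripper_width: 0.615
```

```bash
cat >> h.py <<'E'
def look(name,x,y,h):
    s,T=tool(); p=bot.capture('wrist'); cv2.imwrite(f'pics/{name}.png',p['pixels'])
    w=cloud(p,T@p['hand_eye']).reshape(-1,3); w=w[~np.isnan(w[:,0])]
    m=(np.hypot(w[:,0]-x,w[:,1]-y)<.035)&(abs(w[:,2]-h+.001)<.004)
    w=w[m]; print(len(w),(w.min(0)+w.max(0))/2,w.max(0)-w.min(0)) if len(w) else print('none')
E
python3 - <<'E'
from h import *
look('w3',.568,.3385,.076)
plan(.568,.3385,.039,10.65)
E
```

```text
1511 [0.56692736 0.33903397 0.07423417] [0.02842605 0.02820099 0.00633602]
pos [0.5694 0.3369 0.1531] jaw 10.32 slide [114.1  -1.   -1.9] turn -0.3 t 8.03 w 57.985017767921406
```

View pics/w3.png

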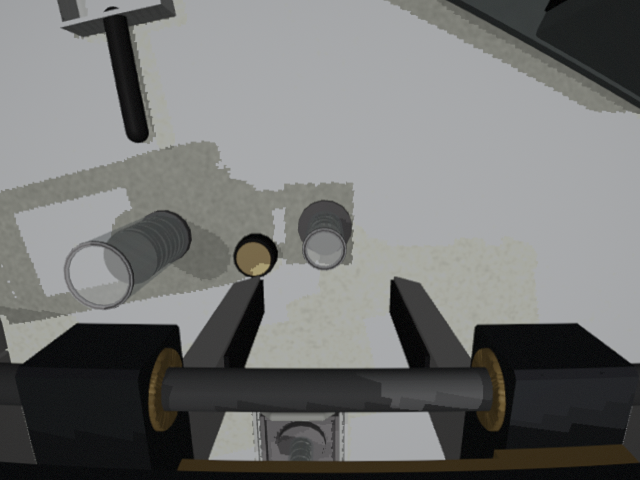

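Tube_28 is at px (324,250), between the fingers, with its rim measured at 28 mm. Tube_22 stands in its seat at px (302,438).

servo_tool(
  slide=[
    [25,-2,-2],
    [55,-2,-2],
    [85,-2,-2],
    [105,-2,-2],
    [114,-2,-2],
  ],
  turn=[0,0,0,0,0],
  fingers=[58,58,58,58,58],
)

```text
t: 8.45
eef_pos: [0.5645, 0.337, 0.0354]
tcp_rot: [0.542, 0.451, 0.544, -0.455]
ft_force: [-0.6, -1.0, -0.3]
gripper_width: 0.618
```

servo_tool(
  slide=[
    [0,0,0],
    [0,0,0],
    [0,0,0],
    [0,0,0],
    [0,0,0],
  ],
  turn=[0,0,0,0,0],
  fingers=[45,35,20,10,10],
)

```text
t: 8.87
eef_pos: [0.568, 0.3405, 0.0416]
tcp_rot: [0.544, 0.454, 0.543, -0.452]
ft_force: [-1.3, -0.1, -0.3]
gripper_width: 0.299
```

servo_tool(
  slide=[
    [0,0,0],
    [0,0,0],
    [0,0,0],
    [0,0,0],
    [0,0,0],
  ],
  turn=[0,0,0,0,0],
  fingers=[5,5,5,5,5],
)

```text
t: 9.28
eef_pos: [0.5679, 0.3405, 0.0415]
tcp_rot: [0.544, 0.453, 0.543, -0.452]
ft_force: [-1.7, -1.0, 6.6]
gripper_width: 0.296
```

servo_tool(
  slide=[
    [-8,0,0],
    [-30,0,0],
    [-60,0,0],
    [-90,0,0],
    [-110,0,0],
  ],
  turn=[0,0,0,0,0],
  fingers=[5,5,5,5,5],
)

```text
t: 9.7
eef_pos: [0.5676, 0.3405, 0.1525]
tcp_rot: [0.544, 0.454, 0.543, -0.452]
ft_force: [1.2, -0.0, -1.1]
gripper_width: 0.292
```

```bash
python3 -c "
from h import *
plan(.5957,.0663,.155,10.65)"
```

```text
pos [0.5676 0.3405 0.1525] jaw 10.41 slide [ -2.8 -21.9 274.7] turn -0.2 t 9.7 w 27.43689809950735
```

servo_tool(
  slide=[
    [0,-1,15],
    [0,-4,45],
    [0,-7,80],
    [0,-9,115],
    [0,-12,150],
  ],
  turn=[0,0,0,0,0],
  fingers=[5,5,5,5,5],
)

```text
t: 10.12
eef_pos: [0.5805, 0.1877, 0.1473]
tcp_rot: [0.543, 0.451, 0.544, -0.453]
ft_force: [-0.0, 0.2, -1.8]
gripper_width: 0.288
```

servo_tool(
  slide=[
    [0,-3,35],
    [0,-6,70],
    [0,-8,100],
    [0,-10,118],
    [0,-10,125],
  ],
  turn=[0,0,0,0,0],
  fingers=[5,5,5,5,5],
)

```text
t: 10.53
eef_pos: [0.5933, 0.0615, 0.1474]
tcp_rot: [0.542, 0.453, 0.543, -0.455]
ft_force: [0.6, 0.4, -1.3]
gripper_width: 0.294
```

```bash
python3 - <<'E'
from h import *
p=bot.capture('wrist'); cv2.imwrite('pics/w4.png',p['pixels'])
plan(.5957,.0663,.0515,10.65)
E
```

```text
pos [0.5938 0.0619 0.1476] jaw 10.18 slide [96.1  3.  -4.1] turn -0.5 t 10.58 w 27.525602583790175
```

View pics/w4.png

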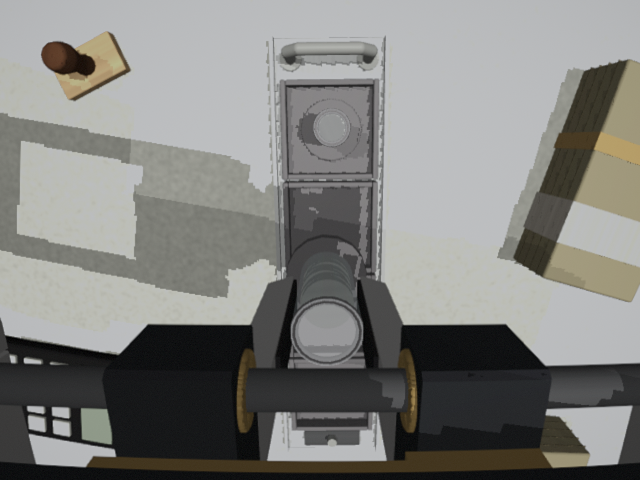

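Tube_22 stands centred in seat 1 at px (331,128). Tube_28, at px (327,330), is over seat 2. I lower it.

servo_tool(
  slide=[
    [20,2,-4],
    [45,2,-4],
    [70,2,-4],
    [85,2,-4],
    [91,2,-4],
  ],
  turn=[0,0,0,0,0],
  fingers=[5,5,5,5,5],
)

```text
t: 11.0
eef_pos: [0.5923, 0.071, 0.0541]
tcp_rot: [0.541, 0.451, 0.546, -0.454]
ft_force: [-0.6, -0.0, -1.0]
gripper_width: 0.294
```

servo_tool(
  slide=[
    [0,0,0],
    [1,0,0],
    [2,0,0],
    [2,0,0],
    [2,0,0],
  ],
  turn=[0,0,0,0,0],
  fingers=[5,5,5,5,5],
)

```text
t: 11.42
eef_pos: [0.5971, 0.0699, 0.0578]
tcp_rot: [0.544, 0.453, 0.543, -0.452]
ft_force: [-0.7, -0.2, -1.7]
gripper_width: 0.292
```

servo_tool(
  slide=[
    [1,0,0],
    [1,0,0],
    [2,0,0],
    [2,0,0],
    [2,0,0],
  ],
  turn=[0,0,0,0,0],
  fingers=[5,5,5,5,5],
)

```text
t: 11.83
eef_pos: [0.5959, 0.0698, 0.0544]
tcp_rot: [0.543, 0.453, 0.543, -0.453]
ft_force: [-0.8, 0.5, -0.8]
gripper_width: 0.291
```

servo_tool(
  slide=[
    [0,0,1],
    [0,0,2],
    [1,0,3],
    [2,0,3],
    [2,0,3],
  ],
  turn=[0,0,0,0,0],
  fingers=[5,5,5,5,5],
)

```text
t: 12.25
eef_pos: [0.5964, 0.0668, 0.0521]
tcp_rot: [0.543, 0.453, 0.543, -0.453]
ft_force: [-0.8, 0.6, -1.1]
gripper_width: 0.294
```

servo_tool(
  slide=[
    [0,0,0],
    [1,0,0],
    [1,0,0],
    [1,0,0],
    [1,0,0],
  ],
  turn=[0,0,0,0,0],
  fingers=[5,5,5,5,5],
)

```text
t: 12.67
eef_pos: [0.5968, 0.0668, 0.0516]
tcp_rot: [0.543, 0.453, 0.543, -0.453]
ft_force: [-0.6, -0.5, -1.1]
gripper_width: 0.294
```

servo_tool(
  slide=[
    [1,0,0],
    [1,0,0],
    [1,0,0],
    [1,0,0],
    [1,0,0],
  ],
  turn=[0,0,0,0,0],
  fingers=[5,5,5,5,5],
)

```text
t: 13.08
eef_pos: [0.5968, 0.0669, 0.0515]
tcp_rot: [0.543, 0.453, 0.543, -0.453]
ft_force: [-3.1, -1.2, 6.0]
gripper_width: 0.293
```

Contact is felt, so I release.

servo_tool(
  slide=[
    [0,0,0],
    [0,0,0],
    [0,0,0],
    [0,0,0],
    [0,0,0],
  ],
  turn=[0,0,0,0,0],
  fingers=[34,42,50,56,56],
)

```text
t: 13.5
eef_pos: [0.5965, 0.0669, 0.0502]
tcp_rot: [0.543, 0.453, 0.543, -0.453]
ft_force: [0.7, -0.2, -1.6]
gripper_width: 0.584
```

servo_tool(
  slide=[
    [-12,0,0],
    [-40,0,0],
    [-75,0,0],
    [-105,0,0],
    [-115,0,0],
  ],
  turn=[0,0,0,0,0],
  fingers=[65,65,65,65,65],
)

```text
t: 13.92
eef_pos: [0.6002, 0.0668, 0.1722]
tcp_rot: [0.546, 0.455, 0.54, -0.45]
ft_force: [0.6, 0.3, 0.8]
gripper_width: 0.696
```

servo_tool(
  slide=[
    [0,0,20],
    [0,-10,55],
    [0,-20,90],
    [0,-30,125],
    [0,-38,160],
  ],
  turn=[0,0,0,0,0],
  fingers=[65,65,65,65,65],
)

```text
t: 14.33
eef_pos: [0.5872, -0.0985, 0.1653]
tcp_rot: [0.543, 0.452, 0.544, -0.453]
ft_force: [0.9, -0.3, -0.1]
gripper_width: 0.694
```

```bash
python3 -c "
from h import *
plan(.598,-.303,.165,10.65)"
```

```text
pos [ 0.5872 -0.0985  0.1653] jaw 10.44 slide [  0.3 -26.4 203. ] turn -0.2 t 14.33 w 65.23079075743074
```

servo_tool(
  slide=[
    [0,-5,40],
    [0,-10,80],
    [0,-16,120],
    [0,-20,155],
    [0,-24,180],
  ],
  turn=[0,0,0,0,0],
  fingers=[65,65,65,65,65],
)

```text
t: 14.75
eef_pos: [0.5964, -0.2822, 0.1651]
tcp_rot: [0.543, 0.453, 0.543, -0.453]
ft_force: [0.7, 0.0, -0.3]
gripper_width: 0.692
```

servo_tool(
  slide=[
    [0,-1,12],
    [0,-2,20],
    [0,-2,21],
    [0,-2,21],
    [0,-2,21],
  ],
  turn=[0,0,0,0,0],
  fingers=[65,65,65,65,65],
)

```text
t: 15.17
eef_pos: [0.599, -0.2979, 0.1654]
tcp_rot: [0.543, 0.452, 0.544, -0.452]
ft_force: [0.5, -0.8, 0.1]
gripper_width: 0.693
```

```bash
python3 - <<'E'
from h import *
look('w5',.598,-.303,.092)
plan(.598,-.303,.055,10.65)
E
```

```text
2361 [ 0.59735113 -0.30190769  0.09038242] [0.03527966 0.03530271 0.00651994]
pos [ 0.599  -0.2978  0.1655] jaw 10.52 slide [110.5  -1.9   5. ] turn -0.1 t 15.22 w 64.92452108816917
```

View pics/w5.png

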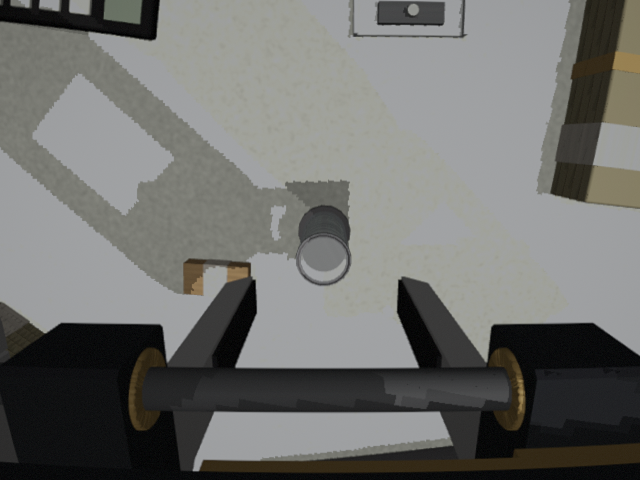

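Tube_35 is centred between the fingers at px (324,258), and its rim measures 35.3 mm. The remaining offset is about [110, -2, 5].

servo_tool(
  slide=[
    [25,-1,5],
    [55,-2,5],
    [82,-2,5],
    [102,-2,5],
    [110,-2,5],
  ],
  turn=[0,0,0,0,0],
  fingers=[65,65,65,65,65],
)

```text
t: 15.63
eef_pos: [0.5955, -0.3018, 0.0514]
tcp_rot: [0.541, 0.452, 0.546, -0.452]
ft_force: [-0.8, -0.1, -0.3]
gripper_width: 0.692
```

servo_tool(
  slide=[
    [0,0,0],
    [0,0,0],
    [0,0,0],
    [0,0,0],
    [0,0,0],
  ],
  turn=[0,0,0,0,0],
  fingers=[65,50,30,20,10],
)

```text
t: 16.05
eef_pos: [0.5989, -0.3057, 0.0575]
tcp_rot: [0.545, 0.453, 0.542, -0.452]
ft_force: [1.0, -0.5, -0.0]
gripper_width: 0.447
```

servo_tool(
  slide=[
    [0,0,0],
    [0,0,0],
    [0,0,0],
    [0,0,0],
    [0,0,0],
  ],
  turn=[0,0,0,0,0],
  fingers=[5,5,5,5,5],
)

```text
t: 16.47
eef_pos: [0.5984, -0.3056, 0.0568]
tcp_rot: [0.544, 0.453, 0.543, -0.453]
ft_force: [-1.0, 0.1, 4.9]
gripper_width: 0.37
```

servo_tool(
  slide=[
    [-8,0,0],
    [-28,0,0],
    [-52,0,0],
    [-75,0,0],
    [-85,0,0],
  ],
  turn=[0,0,0,0,0],
  fingers=[5,5,5,5,5],
)

```text
t: 16.88
eef_pos: [0.5987, -0.3057, 0.1431]
tcp_rot: [0.544, 0.453, 0.542, -0.452]
ft_force: [1.0, -1.0, -2.2]
gripper_width: 0.369
```

```bash
python3 -c "
from h import *
plan(.609,-.0045,.14,10.65)"
```

```text
pos [ 0.5987 -0.3057  0.1431] jaw 10.4 slide [   2.6   64.5 -294.4] turn -0.2 t 16.88 w 34.72207237890751
```

servo_tool(
  slide=[
    [0,3,-15],
    [0,10,-45],
    [0,18,-80],
    [0,25,-115],
    [0,33,-150],
  ],
  turn=[0,0,0,0,0],
  fingers=[5,5,5,5,5],
)

```text
t: 17.3
eef_pos: [0.6009, -0.1485, 0.1378]
tcp_rot: [0.541, 0.452, 0.545, -0.453]
ft_force: [-0.5, 0.7, -2.9]
gripper_width: 0.366
```

servo_tool(
  slide=[
    [0,8,-35],
    [0,16,-70],
    [0,24,-102],
    [0,29,-127],
    [0,31,-140],
  ],
  turn=[0,0,0,0,0],
  fingers=[5,5,5,5,5],
)

```text
t: 17.72
eef_pos: [0.606, -0.0035, 0.138]
tcp_rot: [0.542, 0.451, 0.546, -0.452]
ft_force: [-0.4, 0.2, -3.5]
gripper_width: 0.366
```

servo_tool(
  slide=[
    [0,0,0],
    [0,0,0],
    [0,0,0],
    [0,0,0],
    [0,0,0],
  ],
  turn=[0,0,0,0,0],
  fingers=[5,5,5,5,5],
)

```text
t: 18.13
eef_pos: [0.6083, -0.0098, 0.1403]
tcp_rot: [0.543, 0.453, 0.543, -0.453]
ft_force: [-0.0, 0.0, -2.9]
gripper_width: 0.368
```

```bash
python3 - <<'E'
from h import *
p=bot.capture('wrist'); cv2.imwrite('pics/w6.png',p['pixels'])
plan(.609,-.0045,.067,10.65)
E
```

```text
pos [ 0.6084 -0.0097  0.1404] jaw 10.28 slide [73.4  1.5 -5. ] turn -0.4 t 18.18 w 34.827933680143786
```

View pics/w6.png

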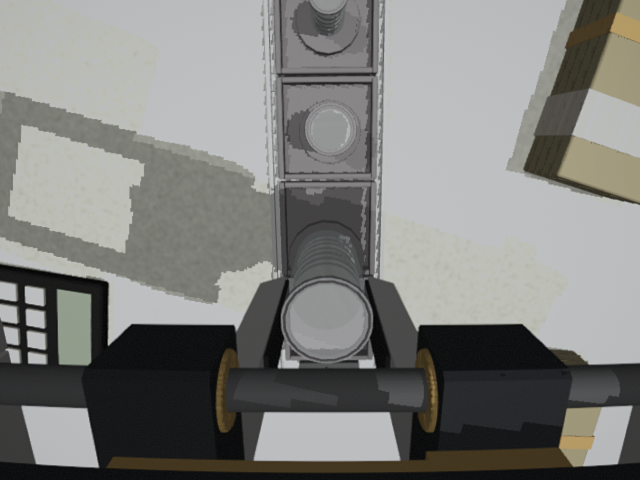

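Tube_22 (px 327,10) and tube_28 (px 330,130) stand upright in seats 1 and 2. Tube_35 is held over seat 3.

servo_tool(
  slide=[
    [17,1,-5],
    [37,1,-5],
    [55,1,-5],
    [66,1,-5],
    [70,1,-5],
  ],
  turn=[0,0,0,0,0],
  fingers=[5,5,5,5,5],
)

```text
t: 18.6
eef_pos: [0.6066, -0.0036, 0.068]
tcp_rot: [0.542, 0.452, 0.544, -0.454]
ft_force: [-0.6, 1.4, -3.0]
gripper_width: 0.37
```

servo_tool(
  slide=[
    [0,0,0],
    [0,0,0],
    [1,0,0],
    [2,0,0],
    [2,0,0],
  ],
  turn=[0,0,0,0,0],
  fingers=[5,5,5,5,5],
)

```text
t: 19.02
eef_pos: [0.6091, -0.0032, 0.0693]
tcp_rot: [0.544, 0.453, 0.543, -0.452]
ft_force: [-0.3, 0.9, -3.0]
gripper_width: 0.368
```

servo_tool(
  slide=[
    [0,0,0],
    [1,0,0],
    [2,0,0],
    [2,0,0],
    [2,0,0],
  ],
  turn=[0,0,0,0,0],
  fingers=[5,5,5,5,5],
)

```text
t: 19.43
eef_pos: [0.6087, -0.0031, 0.0669]
tcp_rot: [0.543, 0.453, 0.543, -0.452]
ft_force: [-0.7, 0.0, -0.4]
gripper_width: 0.369
```

servo_tool(
  slide=[
    [1,0,0],
    [1,0,0],
    [1,0,0],
    [1,0,0],
    [1,0,0],
  ],
  turn=[0,0,0,0,0],
  fingers=[5,5,5,5,5],
)

```text
t: 19.85
eef_pos: [0.6088, -0.0031, 0.0669]
tcp_rot: [0.543, 0.453, 0.543, -0.452]
ft_force: [-3.3, 0.4, 4.6]
gripper_width: 0.367
```

Contact at the expected height. I release tube_35 and go for tube_42.

servo_tool(
  slide=[
    [0,0,0],
    [0,0,0],
    [0,0,0],
    [0,0,0],
    [0,0,0],
  ],
  turn=[0,0,0,0,0],
  fingers=[42,50,58,65,65],
)

```text
t: 20.27
eef_pos: [0.6084, -0.0032, 0.0653]
tcp_rot: [0.543, 0.453, 0.543, -0.453]
ft_force: [-0.2, 0.1, -0.5]
gripper_width: 0.674
```

servo_tool(
  slide=[
    [-12,0,0],
    [-40,0,0],
    [-75,0,0],
    [-105,0,0],
    [-125,0,0],
  ],
  turn=[0,0,0,0,0],
  fingers=[65,65,72,72,72],
)

```text
t: 20.68
eef_pos: [0.6102, -0.0033, 0.1953]
tcp_rot: [0.545, 0.454, 0.542, -0.452]
ft_force: [0.5, 0.4, 1.1]
gripper_width: 0.764
```

servo_tool(
  slide=[
    [0,-8,-22],
    [0,-22,-58],
    [0,-36,-95],
    [0,-50,-132],
    [0,-64,-169],
  ],
  turn=[0,0,0,0,0],
  fingers=[72,72,72,72,72],
)

```text
t: 21.1
eef_pos: [0.5142, 0.1527, 0.1916]
tcp_rot: [0.543, 0.453, 0.543, -0.452]
ft_force: [1.0, 0.9, 0.6]
gripper_width: 0.764
```

```bash
python3 -c "
from h import *
plan(.4392,.307,.19,10.65)"
```

```text
pos [0.5142 0.1527 0.1916] jaw 10.34 slide [   1.5  -46.1 -165.3] turn -0.3 t 21.1 w 71.81727848916364
```

servo_tool(
  slide=[
    [0,-10,-36],
    [0,-20,-72],
    [0,-30,-108],
    [0,-40,-142],
    [0,-46,-162],
  ],
  turn=[0,0,0,0,0],
  fingers=[72,72,72,72,72],
)

```text
t: 21.52
eef_pos: [0.4387, 0.3055, 0.1916]
tcp_rot: [0.544, 0.453, 0.544, -0.451]
ft_force: [1.2, 0.3, -0.3]
gripper_width: 0.769
```

servo_tool(
  slide=[
    [0,0,0],
    [0,0,0],
    [0,0,0],
    [0,0,0],
    [0,0,0],
  ],
  turn=[0,0,0,0,0],
  fingers=[72,72,72,72,72],
)

```text
t: 21.93
eef_pos: [0.4412, 0.3014, 0.1906]
tcp_rot: [0.543, 0.453, 0.543, -0.453]
ft_force: [-0.2, 0.1, 0.3]
gripper_width: 0.768
```

```bash
python3 - <<'E'
from h import *
look('w7',.4392,.307,.108)
plan(.4392,.307,.071,10.65)
E
```

```text
3229 [0.4383977  0.3074905  0.10647061] [0.04218242 0.04219594 0.00684877]
pos [0.4412 0.3015 0.1905] jaw 10.28 slide [119.5  -1.   -5.8] turn -0.4 t 21.98 w 71.85438363667987
```

View pics/w7.png

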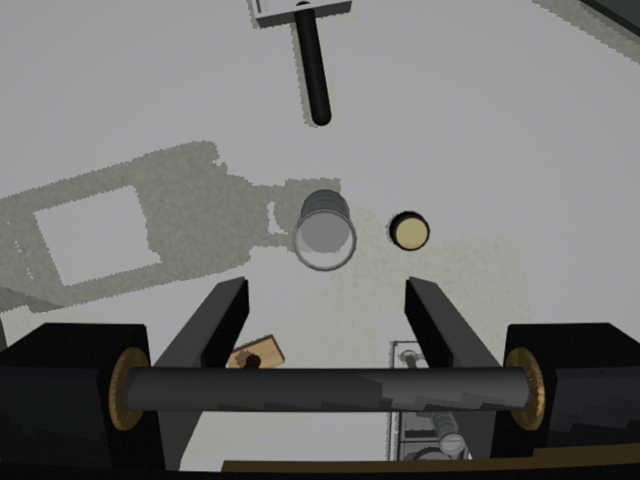

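Tube_42 is centred between the fingers at px (325,240), and its rim measures 42.2 mm. I descend and grip it.

servo_tool(
  slide=[
    [25,-1,-6],
    [58,-1,-6],
    [90,-1,-6],
    [111,-1,-6],
    [119,-1,-6],
  ],
  turn=[0,0,0,0,0],
  fingers=[72,72,72,72,72],
)

```text
t: 22.4
eef_pos: [0.4359, 0.306, 0.0675]
tcp_rot: [0.542, 0.451, 0.544, -0.455]
ft_force: [-0.3, -0.5, 0.2]
gripper_width: 0.766
```

servo_tool(
  slide=[
    [0,0,0],
    [0,0,0],
    [0,0,0],
    [0,0,0],
    [0,0,0],
  ],
  turn=[0,0,0,0,0],
  fingers=[72,55,40,30,20],
)

```text
t: 22.82
eef_pos: [0.4397, 0.3089, 0.0732]
tcp_rot: [0.544, 0.454, 0.543, -0.452]
ft_force: [-0.1, -1.0, 1.4]
gripper_width: 0.519
```

servo_tool(
  slide=[
    [0,0,0],
    [0,0,0],
    [0,0,0],
    [0,0,0],
    [0,0,0],
  ],
  turn=[0,0,0,0,0],
  fingers=[10,10,10,10,10],
)

```text
t: 23.23
eef_pos: [0.439, 0.3087, 0.0727]
tcp_rot: [0.544, 0.453, 0.543, -0.452]
ft_force: [-1.8, -0.2, 6.3]
gripper_width: 0.44
```

servo_tool(
  slide=[
    [-8,0,0],
    [-35,0,0],
    [-70,0,0],
    [-105,0,0],
    [-130,0,0],
  ],
  turn=[0,0,0,0,0],
  fingers=[10,10,10,10,10],
)

```text
t: 23.65
eef_pos: [0.4386, 0.3084, 0.2038]
tcp_rot: [0.544, 0.453, 0.543, -0.452]
ft_force: [1.3, -0.1, -2.8]
gripper_width: 0.441
```

```bash
python3 -c "
from h import *
plan(.52,-.075,.20,10.65)
plan(.622,-.0752,.20,10.65)"
```

```text
pos [0.4386 0.3084 0.2038] jaw 10.41 slide [  3.7  10.8 391.8] turn -0.2 t 23.65 w 41.486707383376036
pos [0.4386 0.3084 0.2038] jaw 10.41 slide [  3.8 111.1 410.4] turn -0.2 t 23.65 w 41.486707383376036
```

servo_tool(
  slide=[
    [0,0,15],
    [0,0,45],
    [0,0,80],
    [0,0,115],
    [0,0,150],
  ],
  turn=[0,0,0,0,0],
  fingers=[10,10,10,10,10],
)

```text
t: 24.07
eef_pos: [0.4644, 0.1594, 0.2007]
tcp_rot: [0.543, 0.452, 0.544, -0.453]
ft_force: [0.7, 0.8, -3.6]
gripper_width: 0.446
```

servo_tool(
  slide=[
    [0,3,35],
    [0,8,70],
    [0,14,105],
    [0,22,140],
    [0,30,175],
  ],
  turn=[0,0,0,0,0],
  fingers=[10,10,10,10,10],
)

```text
t: 24.48
eef_pos: [0.5259, -0.0075, 0.2007]
tcp_rot: [0.543, 0.452, 0.544, -0.453]
ft_force: [-0.3, -0.1, -2.7]
gripper_width: 0.441
```

servo_tool(
  slide=[
    [0,20,30],
    [0,42,55],
    [0,62,72],
    [0,75,81],
    [0,80,85],
  ],
  turn=[0,0,0,0,0],
  fingers=[10,10,10,10,10],
)

```text
t: 24.9
eef_pos: [0.6215, -0.0767, 0.2]
tcp_rot: [0.542, 0.453, 0.543, -0.453]
ft_force: [0.6, -1.1, -3.3]
gripper_width: 0.442
```

servo_tool(
  slide=[
    [0,0,0],
    [0,0,0],
    [0,0,0],
    [0,0,0],
    [0,0,0],
  ],
  turn=[0,0,0,0,0],
  fingers=[10,10,10,10,10],
)

```text
t: 25.32
eef_pos: [0.6199, -0.0743, 0.2017]
tcp_rot: [0.543, 0.452, 0.544, -0.452]
ft_force: [0.5, 0.1, -3.1]
gripper_width: 0.442
```

```bash
python3 - <<'E'
from h import *
p=bot.capture('wrist'); cv2.imwrite('pics/w8.png',p['pixels'])
plan(.622,-.0752,.083,10.65)
E
```

```text
pos [ 0.6201 -0.0745  0.2017] jaw 10.45 slide [118.7   1.8   1.1] turn -0.2 t 25.37 w 41.66336901715543
```

View pics/w8.png

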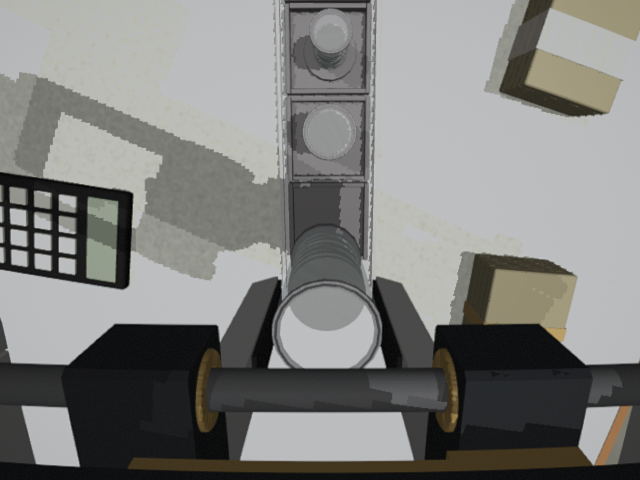

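Tubes 28 and 35 stand upright in seats 2 and 3, at px (330,35) and (329,133). Tube_42 is held over seat 4.

servo_tool(
  slide=[
    [15,1,1],
    [40,1,1],
    [65,1,1],
    [90,1,1],
    [105,1,1],
  ],
  turn=[0,0,0,0,0],
  fingers=[10,10,10,10,10],
)

```text
t: 25.78
eef_pos: [0.6197, -0.0752, 0.0936]
tcp_rot: [0.542, 0.452, 0.545, -0.453]
ft_force: [-0.4, 0.1, -4.3]
gripper_width: 0.443
```

servo_tool(
  slide=[
    [3,0,0],
    [6,0,0],
    [8,0,0],
    [9,0,0],
    [9,0,0],
  ],
  turn=[0,0,0,0,0],
  fingers=[10,10,10,10,10],
)

```text
t: 26.2
eef_pos: [0.6228, -0.0762, 0.089]
tcp_rot: [0.544, 0.453, 0.542, -0.452]
ft_force: [0.6, -0.4, -4.0]
gripper_width: 0.443
```

servo_tool(
  slide=[
    [0,0,0],
    [1,0,0],
    [2,0,0],
    [2,0,0],
    [2,0,0],
  ],
  turn=[0,0,0,0,0],
  fingers=[10,10,10,10,10],
)

```text
t: 26.62
eef_pos: [0.6217, -0.0759, 0.0854]
tcp_rot: [0.543, 0.453, 0.543, -0.453]
ft_force: [0.7, -0.1, -3.5]
gripper_width: 0.44
```

servo_tool(
  slide=[
    [0,0,0],
    [1,0,0],
    [2,0,0],
    [2,0,0],
    [2,0,0],
  ],
  turn=[0,0,0,0,0],
  fingers=[10,10,10,10,10],
)

```text
t: 27.03
eef_pos: [0.6216, -0.0759, 0.0832]
tcp_rot: [0.543, 0.453, 0.543, -0.453]
ft_force: [-0.3, 0.5, -3.5]
gripper_width: 0.443
```

servo_tool(
  slide=[
    [1,0,0],
    [1,0,0],
    [1,0,0],
    [1,0,0],
    [1,0,0],
  ],
  turn=[0,0,0,0,0],
  fingers=[10,10,10,10,10],
)

```text
t: 27.45
eef_pos: [0.622, -0.076, 0.0828]
tcp_rot: [0.543, 0.453, 0.543, -0.453]
ft_force: [-0.2, -0.1, -0.5]
gripper_width: 0.442
```

servo_tool(
  slide=[
    [1,0,0],
    [1,0,0],
    [1,0,0],
    [1,0,0],
    [1,0,0],
  ],
  turn=[0,0,0,0,0],
  fingers=[10,44,52,62,72],
)

```text
t: 27.87
eef_pos: [0.6221, -0.0759, 0.0815]
tcp_rot: [0.543, 0.453, 0.543, -0.452]
ft_force: [0.6, -0.5, -0.1]
gripper_width: 0.644
```

servo_tool(
  slide=[
    [0,0,0],
    [0,0,0],
    [-10,0,0],
    [-40,0,0],
    [-75,0,0],
  ],
  turn=[0,0,0,0,0],
  fingers=[72,72,72,72,72],
)

```text
t: 28.28
eef_pos: [0.6194, -0.0753, 0.1547]
tcp_rot: [0.541, 0.452, 0.545, -0.454]
ft_force: [0.3, -0.5, -0.2]
gripper_width: 0.763
```

servo_tool(
  slide=[
    [-35,0,0],
    [-65,-10,10],
    [-80,-40,30],
    [-80,-80,50],
    [-80,-120,60],
  ],
  turn=[0,0,0,0,0],
  fingers=[72,72,72,72,72],
)

```text
t: 28.7
eef_pos: [0.5177, -0.1576, 0.2395]
tcp_rot: [0.546, 0.453, 0.541, -0.452]
ft_force: [-0.6, -0.6, -0.4]
gripper_width: 0.764
```

servo_tool(
  slide=[
    [0,-30,30],
    [0,-50,60],
    [0,-60,90],
    [0,-60,110],
    [0,-60,110],
  ],
  turn=[0,0,0,0,0],
  fingers=[72,72,72,72,72],
)

```text
t: 29.12
eef_pos: [0.4774, -0.2786, 0.2375]
tcp_rot: [0.543, 0.453, 0.541, -0.454]
ft_force: [0.2, -0.3, 0.0]
gripper_width: 0.769
```

```bash
python3 - <<'E'
from h import *
from scipy.optimize import least_squares
for n in ('top','scene'):
    p=bot.capture(n); cv2.imwrite(f'pics/{n}9.png',p['pixels'])
    W=cloud(p,p['cam_to_world']).reshape(-1,3); W=W[~np.isnan(W[:,0])]
    for nm,c,r,h in [(22,(.582,.137),.011,.07),(28,(.5957,.0663),.014,.086),(35,(.609,-.0045),.0175,.102),(42,(.622,-.0752),.021,.118)]:
        w=W[np.hypot(W[:,0]-c[0],W[:,1]-c[1])<.034]
        out=[]
        for lo,hi in((.025,h-.005),(h-.006,h+.01)):
            b=w[(w[:,2]>lo)&(w[:,2]<hi)]
            if len(b)<8: out.append(len(b)); continue
            f=least_squares(lambda q:np.hypot(b[:,0]-q[0],b[:,1]-q[1])-r,c,loss='soft_l1',f_scale=.002)
            d=(f.x-c)*1000; a=np.radians(10.65)
            out.append((np.array([np.cos(a)*d[0]+np.sin(a)*d[1],-np.sin(a)*d[0]+np.cos(a)*d[1]]).round(1),len(b)))
        print(n,nm,out,'top',np.percentile(w[:,2],99).round(4))
s=bot.read_state(); print(s['t'],s['eef_pos'],s['ft_force'],s['gripper_width'])
E
```

```text
top 22 [(array([1.6, 0.9]), 55), (array([1.7, 1.2]), 104)] top 0.0718
top 28 [(array([ 2. , -1.7]), 90), (array([ 1.6, -1.2]), 171)] top 0.0877
top 35 [(array([0.9, 4.4]), 144), (array([1. , 5.1]), 276)] top 0.1041
top 42 [(array([ 0.1, -2.8]), 227), (array([-0.7, -3.7]), 401)] top 0.1201
scene 22 [(array([0.4, 0.4]), 188), (array([1.3, 0.1]), 95)] top 0.0706
scene 28 [(array([ 0.8, -1.8]), 363), (array([ 1. , -1.8]), 159)] top 0.0866
scene 35 [(array([-0.4,  4.4]), 620), (array([-0.5,  4.5]), 262)] top 0.1028
scene 42 [(array([-1.2, -2.7]), 975), (array([-1.2, -2.5]), 426)] top 0.119
29.2167 [ 0.47759205 -0.27489508  0.23695979] [-0.39343457 -0.43090056 -0.56311302] 0.7652481537601995
```

View pics/scene9.png

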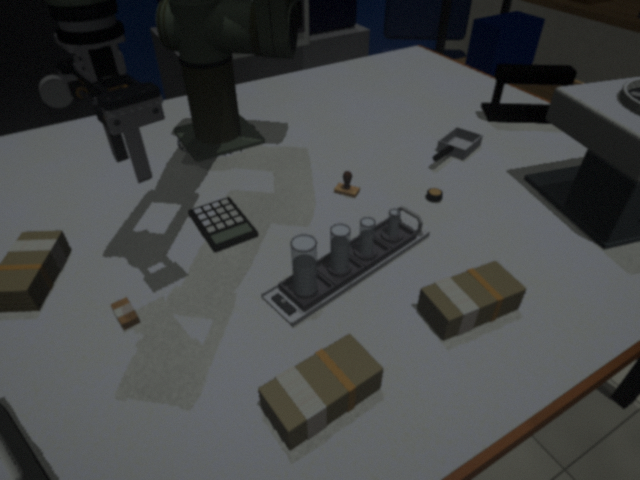

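View pics/top9.png

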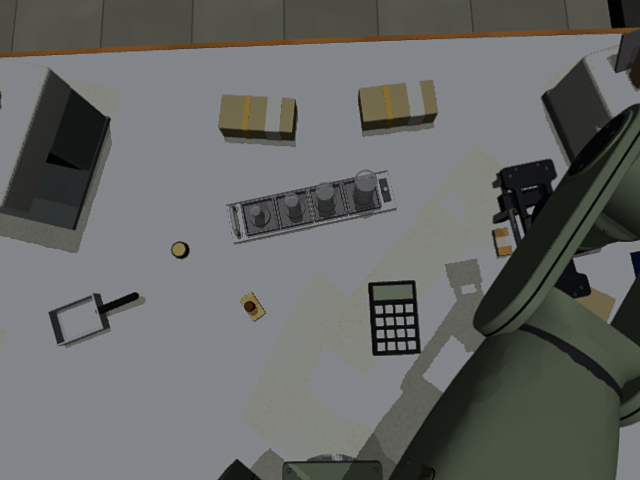

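All four tubes stand in order from the handle, px (398,222) to (304,262) in the scene view, with offsets of 5 mm or less. Rim heights are within 2 mm of nominal, and the gripper is clear of everything. I hand in.

```bash
python3 -c "
from bench import bot
print(bot.hand_in())"
```

```text
the job is handed in; nothing more can be done
None
```

All four coin tubes are in the rack in order from the handle end: 22, 28, 35 and 42 mm. I handed the job in at about 29 s of the 96 s limit. I lowered each tube until the wrist force showed it had touched down, then let go.

My last checks, fitting both fixed cameras after the gripper had moved away:

- **Position:** every tube is within about 5 mm of its seat's centre. Tube_35 is the furthest off, 4.4 to 5.1 mm along the row; the limit is 13 mm.
- **Seating and tilt:** rim heights are 0.6 to 2.1 mm above nominal, so the feet are on the seat floors. Barrel and rim centres match to about 1 mm, so the tubes are upright.
- **Disagreements:** the two cameras differed by 1 to 2 mm across the rack, which is within their calibration. No check failed.

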